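# Find the key of the medicine case

## Robot

A 6-joint arm with a two-finger parallel gripper is mounted at the origin on the work surface. World frame = base frame: x ahead of the robot, y to its left, z up, the work surface at z = 0. Lengths are in m, angles in rad, forces in N, time in s.
With the tool pointing down it reaches from about 0.35 to 0.775 m from the base axis. Payload 7.3 kg.
Tool frame: the origin (TCP) lies at the very end of the fingers, on their centre line; the grasp point (between the pads) lies 19 mm behind it; z points along the fingers, y is the line along which they close (so a half turn about z gives the same grasp; the last joint's range is limited). The gripper opens to 92 mm and grips with 3 to 60 N. Pads are 19 mm wide; open, the fingers measure 130 mm over their backs; the gripper's body (75 mm by 190 mm) begins 47 mm behind the grasp point.
Start: joints at [-1.257, 0.342, 1.524, -0, 1.275, -0.146], TCP at [0.233, -0.47, 0.227] pointing down, gripper open.
Joint ranges: [-2.53, 2.53], [-0.77, 2.02], [0.04, 2.7], [-1, 4.14], [0.28, 2.66], [-3.11, 3.11]. Speed limits (rad/s): [2.57, 2.57, 3.14, 3.14, 3.14, 3.14].

## Interface

Orientations are given as a 3x3 rotation matrix whose columns are the frame's x, y, z axes.
In Python, from rig import ctrl gives the robot as it stands.
- The arm moves only by the tool drive_tool, never from a script. Its argument "rows" is a list of rows, each an object with "dr": the turn, a rotation vector about the tool's x, y, z in degrees, a list of three; "delta_pos": the shift along the tool's x, y, z in cm, a list of three; "hand": the opening, from 0 (shut) to 1 (fully open). A call has 1 to 8 rows; each row shifts and turns the commanded pose from where the row before left it, along the tool's axes as they then stand; what a row does not reach is not made up. A row lasts 1/12 s, in which the tool goes at most 41.7 mm and 7.16 degrees, less where a joint would pass 70% of its speed; a pose out of reach is approached as far as the arm can. A call is refused whole if a number of a shift passes 4.17 or a number of a turn 7.16, either way. A call with a gripper value outside its range is refused whole. The fingers move at their own pace and stop on an object; the grip force is fixed at half the most. Time passes only in rows, so rows that do not move let the fingers close. It gives the time, the measured TCP pose, the force, the opening and the grip force at its end, in the units of the state.
- ctrl.read_state(): the state, without advancing time (a new reading comes with each control period).
- ctrl.read_camera(name): name is "side" or "top"; returns a dict with "color" (480x640x3 uint8, red, green, blue), "vfov" (degrees; the focal length in pixels is half the picture's height over the tangent of half this angle, whatever the lens; pixels are square), "cx", "cy" (the principal point, pixels), "eye" and "attitude" of the camera in the world. Camera axes: x right, y up, looking along -z (the intrinsics and any distortion apply to the point x, -y, -z); pixel columns grow to the right and rows downward; lengths in m; the calibration is good to about 2 mm. A picture is of the moment at which its call begins. There is no depth.
- ctrl.sign_off(): hands the job in; it is judged then, once.
The state is a dict: "clock": time; "q": joint angles; "dq": joint speeds; "effort": joint torques, N m; "tcp_pos": TCP position; "orientation": TCP orientation; "ft_force": force on the tool from outside, world axes, zero at the start; "moment": the same for the moment, N m; "grip_width": finger opening in m; "grasp_force": force on a finger pad.
Only numpy, scipy, OpenCV 4.12 (cv2) and the standard library are available. Lean on these libraries where they do the work, as an engineer would, in place of code of your own. Each camera call takes 0.05 s, during which the arm holds its last target. There are 200 camera calls.

## Task

The white medicine case has to be unlocked for the round, and only one of the three keys hanging in the rack fits its lock and turns it. Find that key (judge by its blade, or try them), push it fully home in the lock, turn it a quarter turn clockwise seen from above as far as it goes, and leave it standing there. The other two keys must be hanging in the rack at the end.

Things in the scene. Friction and masses are not known exactly. Their poses are not given: they have to be found in the camera images.
- key_medium: Key with a flat steel blade 24 mm wide (along x), 6 mm thick, 40 mm long; above it a 26 mm collar disc 6 mm thick and a 12 mm shank; on top an upright grey bar handle 54 mm long (x), 14 mm thick (y), 20 to 46 mm above the origin. Origin: centre of the collar's underside, where the blade begins; z up. 60 to 130 g. Pinch the handle from above across its thickness.
- key_pin: Key with a round pin 10 mm in diameter and 40 mm long for a blade, and the shortest handle, 36 mm. Otherwise like key_medium.
- key_wide: Key with a flat blade 44 mm wide, 6 mm thick and 40 mm long, and the longest handle, 76 mm. Otherwise like key_medium.
- rack: Aluminium rack 90 x 270 mm, 75 mm high, fixed, open front and back; origin under its centre. The 8 mm top plate has three slots, 52 mm (x) by 14 mm (y), at y = -85, 0 and 85 mm. The keys hang in them by the collar, blade down, origin at the plate's top, in random order. Lift a key straight up 45 mm or more to free it.
- lock (a joint): Angle of the lock's round steel plug in rad: 0 locked, 1.57 unlocked (stop); starts between 0 and 0.15. It grows clockwise seen from above, stays where it is left and takes about 0.12 N m to turn. A 24 x 6 mm blade has about 3 mm of play in the slot and turns up to 15 degrees before it carries the plug along.
- lock_mouth (a point): Centre of the slot's mouth in the plug's top, a 72 mm steel disc 95 mm above the table in the lid of a fixed white case 160 x 220 x 90 mm. x along the slot, z up; turns with the plug. Slot 31 x 12 mm, 50 mm deep, flared to 41 x 22 mm in the top 5 mm. Key home: collar on the plug, key origin at this point, either way round. A 24 mm high carton lies on the lid, 120 mm off.

How it is judged:
By the outcome, as a careful person would: the job done as asked, in the order asked, and still so for the second after the job is handed in, with the robot touching nothing.
It also fails if it takes over 56 s, if anything falls off the work surface, if the arm or the gripper's body presses on something with over 40 N, if the wrist force passes 120 N, or if a joint passes its speed limit or range.

## Working session

There is one attempt and no reset: what is moved stays moved. The work goes in short steps, Python scripts to look and compute and a tool call to move; the robot and the scene stay as the last step left them, time stands still between calls to the robot, and variables do not carry over. Pictures are saved under pics/ and viewed, at most 10 in all, crops included, and the job is handed in when it is done.

Besides the shell and the picture viewer there is one more tool, called after "Call:" as name([rows], argument=value, ...), one row to a line, values as JSON. drive_tool: Moves the arm, as the interface text tells. Its arguments: {"type":"object","properties":{"rows":{"type":"array","items":{"type":"object","properties":{"dr":{"type":"array","items":{"type":"number"}},"delta_pos":{"type":"array","items":{"type":"number"}},"hand":{"type":"number"}}}}},"required":["rows"]}

```bash
mkdir -p pics; ls
python3 - <<'E'
from rig import ctrl
import cv2,pickle
s=ctrl.read_state();print({k:s[k] for k in('clock','tcp_pos','orientation','grip_width','ft_force')})
for n in('top','side'):
    c=ctrl.read_camera(n);pickle.dump(c,open(n+'.pkl','wb'))
    cv2.imwrite(f'pics/{n}0.png',c['color'][:,:,::-1])
    print({k:v for k,v in c.items() if k!='color'})
E
```

```text
pics
{'clock': 0.0, 'tcp_pos': array([ 0.23286134, -0.47008869,  0.22606556]), 'orientation': array([[ 8.96146684e-01,  4.43757719e-01, -4.54319213e-04],
       [ 4.43757895e-01, -8.96145580e-01,  1.42485648e-03],
       [ 2.25154909e-04, -1.47848815e-03, -9.99998882e-01]]), 'grip_width': 0.09171604680003233, 'ft_force': array([ 1.14632424, -0.16183941,  0.05687036])}
{'vfov': 54.96970407326445, 'cx': 317.2564422887856, 'cy': 243.76490568314455, 'eye': array([ 0.43712571, -0.01938214,  0.88058679]), 'attitude': array([[-0.00328461,  0.98834953, -0.15216576],
       [-0.9999745 , -0.00421111, -0.00576689],
       [-0.00634049,  0.15214294,  0.98833816]])}
{'vfov': 50.28599896394602, 'cx': 316.38532828462235, 'cy': 241.93215660590698, 'eye': array([0.23579159, 0.74894934, 0.71150034]), 'attitude': array([[-0.9298231 ,  0.21301461, -0.30008961],
       [-0.3675145 , -0.57965743,  0.72727598],
       [-0.01902876,  0.78652529,  0.61726483]])}
```

View pics/top0.png

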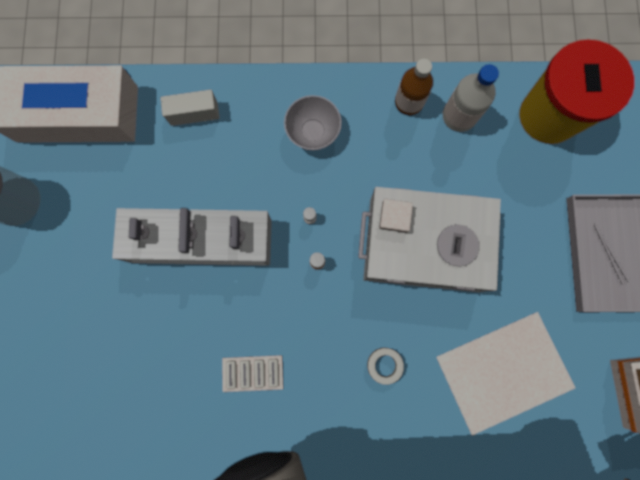

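View pics/side0.png

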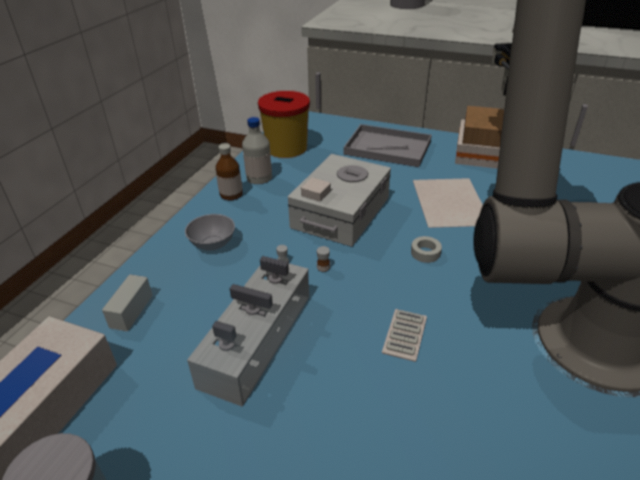

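The top view shows the rack with the pin key at (135,229), the wide key at (184,230) and the medium key at (235,232). The lock is at (458,245) and the carton at (396,215). I'll enlarge the medium key and the lock.

```bash
cat > h.py <<'E'
import numpy as np,cv2
def f(c): return 240/np.tan(np.radians(c['vfov']/2))
def pt(c,u,v,z):
    d=c['attitude']@np.array([(u-c['cx'])/f(c),-(v-c['cy'])/f(c),-1]); e=c['eye']
    return e+d*(z-e[2])/d[2]
def tri(a,ua,b,ub):
    A=[];
    P=[pt(a,*ua,0),pt(b,*ub,0)]
    M=np.zeros((3,3));r=np.zeros(3)
    for c,p in((a,P[0]),(b,P[1])):
        d=p-c['eye'];d/=np.linalg.norm(d);K=np.eye(3)-np.outer(d,d);M+=K;r+=K@c['eye']
    return np.linalg.solve(M,r)
def crop(im,x,y,w,h,s):
    return cv2.resize(im[y:y+h,x:x+w,::-1],None,fx=s,fy=s,interpolation=cv2.INTER_CUBIC)
E
python3 - <<'E'
import pickle,cv2,numpy as np
from h import *
t=pickle.load(open('top.pkl','rb'))['color'];s=pickle.load(open('side.pkl','rb'))['color']
a=np.hstack([crop(t,205,195,80,60,5),crop(t,418,210,80,60,5)])
b=np.hstack([crop(s,235,245,80,60,5),crop(s,310,150,80,60,5)])
cv2.imwrite('pics/c1.png',np.vstack([a,b]))
E
```

```text
(no output)
```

View pics/c1.png

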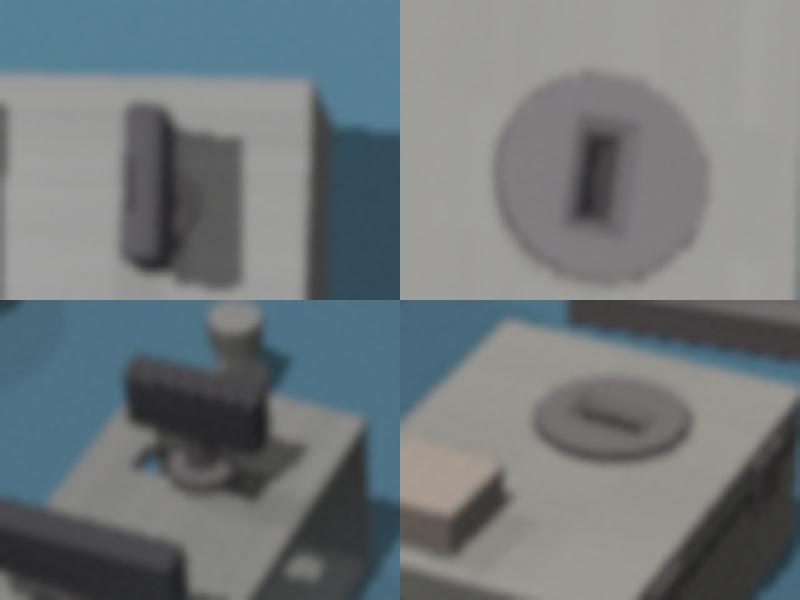

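Run:
```python
import pickle
from h import *
t=pickle.load(open('top.pkl','rb'));s=pickle.load(open('side.pkl','rb'))
T=lambda x,y,z,X=205,Y=195:pt(t,X+x/5-.4,Y+y/5-.4,z).round(4)
print('key top',T(145,183,.121),'side',pt(s,235+200/5-.4,245+75/5-.4,.121))
print('tri key',tri(t,(233.6,231.2),s,(274.6,259.6)))
print('ends',T(147,105,.121),T(143,260,.121))
print('rack edge x+',T(0,72,.075),T(315,80,.075))
L=lambda x,y,z=.095:T(x-400,y,z,418,210)
print('lock',L(603,176),L(602,177),'side',pt(s,310+212/5-.4,150+114/5-.4,.095), 'tri',tri(t,(458.2,244.8),s,(352,172.4)))
for a,b in(((612,116),(595,236)),((583,115),(565,235)),((640,117),(625,237))):
    d=L(*a)-L(*b);print('slot',np.degrees(np.arctan2(d[1],d[0])),np.linalg.norm(d))
print('disc w',L(493,175)-L(709,175))
c=(T(0,72,.075)-T(315,80,.075));print('rack yaw',np.degrees(np.arctan2(-c[0],c[1])))
# full rack front/back corners in top image
for u,v in((117,209),(267,211),(114,260),(268,264)):print(pt(t,u,v,.075).round(4))
```

```text
key top [0.576  0.1251 0.121 ] side [0.57445867 0.1269161  0.121     ]
tri key [0.57583379 0.12525672 0.11940229]
ends [0.6026 0.1251 0.121 ] [0.5499 0.1251 0.121 ]
rack edge x+ [0.625  0.1868 0.075 ] [0.6215 0.0739 0.075 ]
lock [ 0.5552 -0.2571  0.095 ] [ 0.5549 -0.2567  0.095 ] side [ 0.55425274 -0.25320105  0.095     ] tri [ 0.55572001 -0.25794859  0.09208336]
slot -10.727463099956964 0.042441724752889175
slot -10.992507580267695 0.04247940677551884
slot -9.929578400575735 0.042334146973808225
disc w [0.0004 0.0742 0.    ]
rack yaw -1.775651226973156
[0.6257 0.3441 0.075 ]
[0.6208 0.075  0.075 ]
[0.5337 0.3436 0.075 ]
[0.5256 0.0719 0.075 ]
```

Run:
```python
import numpy as np
psi=26.34;n=22;d=(179.3-psi)/n
st=np.array([.575-.2329,.1255+.4701])*100/n
print(d)
for i in range(n):
    a=np.radians(psi);c,s=np.cos(a),np.sin(a)
    print(round(c*st[0]+s*st[1],2),round(s*st[0]-c*st[1],2),end=' | ');psi+=d
```

```text
6.952727272727273
2.59 -1.74 | 2.79 -1.41 | 2.94 -1.06 | 3.04 -0.7 | 3.11 -0.33 | 3.12 0.05 | 3.09 0.43 | 3.02 0.8 | 2.9 1.16 | 2.74 1.5 | 2.53 1.82 | 2.29 2.12 | 2.02 2.38 | 1.72 2.61 | 1.39 2.8 | 1.04 2.94 | 0.68 3.05 | 0.3 3.11 | -0.07 3.12 | -0.45 3.09 | -0.82 3.01 | -1.18 2.89 |
```

Call:
drive_tool([
  {"dr":[0,0,-6.95],"delta_pos":[2.59,-1.74,0],"hand":0.5},
  {"dr":[0,0,-6.95],"delta_pos":[2.79,-1.41,0],"hand":0.5},
  {"dr":[0,0,-6.95],"delta_pos":[2.94,-1.06,0],"hand":0.5},
  {"dr":[0,0,-6.95],"delta_pos":[3.04,-0.7,0],"hand":0.5},
  {"dr":[0,0,-6.95],"delta_pos":[3.11,-0.33,0],"hand":0.5},
  {"dr":[0,0,-6.95],"delta_pos":[3.12,0.05,0],"hand":0.5},
  {"dr":[0,0,-6.95],"delta_pos":[3.09,0.43,0],"hand":0.5},
  {"dr":[0,0,-6.95],"delta_pos":[3.02,0.8,0],"hand":0.5},
])

```text
clock: 0.77
tcp_pos: [0.3576, -0.2523, 0.2265]
orientation: [[0.134, 0.991, -0.0], [0.991, -0.134, 0.0], [0.0, -0.0, -1.0]]
ft_force: [0.6, -0.1, -0.8]
grip_width: 0.0468
grasp_force: 0.0
```

Call:
drive_tool([
  {"dr":[0,0,-6.95],"delta_pos":[2.9,1.16,0],"hand":0.5},
  {"dr":[0,0,-6.95],"delta_pos":[2.74,1.5,0],"hand":0.5},
  {"dr":[0,0,-6.95],"delta_pos":[2.53,1.82,0],"hand":0.5},
  {"dr":[0,0,-6.95],"delta_pos":[2.29,2.12,0],"hand":0.5},
  {"dr":[0,0,-6.95],"delta_pos":[2.02,2.38,0],"hand":0.5},
  {"dr":[0,0,-6.95],"delta_pos":[1.72,2.61,0],"hand":0.5},
  {"dr":[0,0,-6.95],"delta_pos":[1.39,2.8,0],"hand":0.5},
  {"dr":[0,0,-6.95],"delta_pos":[1.04,2.94,0],"hand":0.5},
])

```text
clock: 1.43
tcp_pos: [0.4822, -0.0357, 0.2265]
orientation: [[-0.742, 0.671, -0.001], [0.671, 0.742, 0.0], [0.0, -0.0, -1.0]]
ft_force: [0.3, -0.4, -0.5]
grip_width: 0.0457
grasp_force: 0.0
```

Call:
drive_tool([
  {"dr":[0,0,-6.95],"delta_pos":[0.68,3.05,0],"hand":0.5},
  {"dr":[0,0,-6.95],"delta_pos":[0.3,3.11,0],"hand":0.5},
  {"dr":[0,0,-6.95],"delta_pos":[-0.07,3.12,0],"hand":0.5},
  {"dr":[0,0,-6.95],"delta_pos":[-0.45,3.09,0],"hand":0.5},
  {"dr":[0,0,-6.95],"delta_pos":[-0.82,3.01,0],"hand":0.5},
  {"dr":[0,0,-6.95],"delta_pos":[-1.18,2.89,0],"hand":0.5},
  {"dr":[0,0,0],"delta_pos":[0,0,0],"hand":0.5},
  {"dr":[0,0,0],"delta_pos":[0,0,0],"hand":0.5},
])

```text
clock: 2.1
tcp_pos: [0.5752, 0.1263, 0.2257]
orientation: [[-1.0, 0.012, -0.002], [0.012, 1.0, -0.0], [0.002, -0.0, -1.0]]
ft_force: [-0.4, -0.1, -0.1]
grip_width: 0.0462
grasp_force: 0.0
```

Call:
drive_tool([
  {"delta_pos":[0,0,3.5],"dr":[0,0,0],"hand":0.5},
  {"delta_pos":[0,0,3.5],"dr":[0,0,0],"hand":0.5},
  {"delta_pos":[0,0,2.6],"dr":[0,0,0],"hand":0.5},
  {"delta_pos":[0,0,2.0],"dr":[0,0,0],"hand":0.5},
  {"delta_pos":[0,0,2.0],"dr":[0,0,0],"hand":0.5},
  {"delta_pos":[0,0,0],"dr":[0,0,0],"hand":0.5},
  {"delta_pos":[0,0,0],"dr":[0,0,0],"hand":0.0},
  {"delta_pos":[0,0,0],"dr":[0,0,0],"hand":0.0},
])

```text
clock: 2.77
tcp_pos: [0.5758, 0.1244, 0.092]
orientation: [[-1.0, 0.015, 0.002], [0.015, 1.0, -0.0], [-0.002, -0.0, -1.0]]
ft_force: [0.9, -0.3, 0.4]
grip_width: 0.0365
grasp_force: 0.0
```

Call:
drive_tool([
  {"delta_pos":[0,0,0],"dr":[0,0,0],"hand":0},
  {"delta_pos":[0,0,0],"dr":[0,0,0],"hand":0},
  {"delta_pos":[0,0,0],"dr":[0,0,0],"hand":0},
  {"delta_pos":[0,0,0],"dr":[0,0,0],"hand":0},
])

```text
clock: 3.1
tcp_pos: [0.5757, 0.1251, 0.0916]
orientation: [[-1.0, 0.013, 0.002], [0.013, 1.0, 0.0], [-0.002, 0.0, -1.0]]
ft_force: [0.4, -0.5, 3.8]
grip_width: 0.014
grasp_force: 30.0
```

Call:
drive_tool([
  {"delta_pos":[0,0,-1.0],"dr":[0,0,0],"hand":0},
  {"delta_pos":[0,0,-2.0],"dr":[0,0,0],"hand":0},
  {"delta_pos":[0,0,-2.0],"dr":[0,0,0],"hand":0},
  {"delta_pos":[0,0,-2.0],"dr":[0,0,0],"hand":0},
  {"delta_pos":[0,0,-2.0],"dr":[0,0,0],"hand":0},
  {"delta_pos":[0,0,-2.0],"dr":[0,0,0],"hand":0},
  {"delta_pos":[0,0,0],"dr":[0,0,0],"hand":0},
  {"delta_pos":[0,0,0],"dr":[0,0,0],"hand":0},
])

```text
clock: 3.77
tcp_pos: [0.5757, 0.1252, 0.202]
orientation: [[-1.0, 0.013, 0.003], [0.013, 1.0, 0.0], [-0.003, 0.0, -1.0]]
ft_force: [-0.9, -0.8, -0.7]
grip_width: 0.0139
grasp_force: 30.0
```

Run:
```python
from rig import ctrl
import cv2,pickle
from h import *
o=[]
for n in('top','side'):
    c=ctrl.read_camera(n);pickle.dump(c,open(n+'1.pkl','wb'));o.append(c)
t,s=o[0]['color'],o[1]['color']
S=crop(s,190,190,160,130,2.5)
cv2.imwrite('pics/c2.png',np.hstack([S,crop(t,200,180,160,130,2.5)]))
```

```text
(no output)
```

View pics/c2.png

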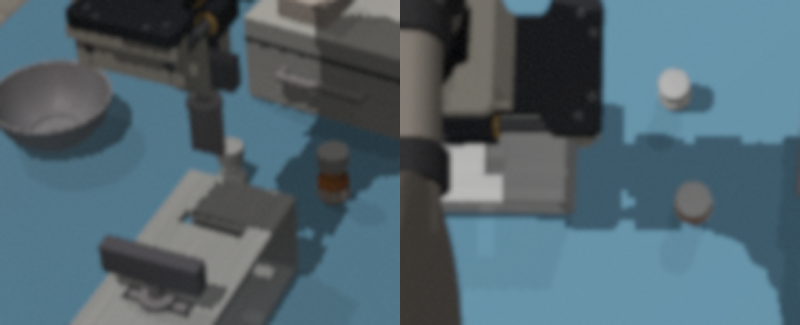

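Call:
drive_tool([
  {"delta_pos":[0.1,-2.0,0],"dr":[0,0,0],"hand":0},
  {"delta_pos":[0.1,-3.0,0],"dr":[0,0,0],"hand":0},
  {"delta_pos":[0.15,-3.0,0],"dr":[0,0,0],"hand":0},
  {"delta_pos":[0.15,-3.0,0],"dr":[0,0,0],"hand":0},
  {"delta_pos":[0.15,-3.0,0],"dr":[0,0,0],"hand":0},
  {"delta_pos":[0.15,-3.0,0],"dr":[0,0,0],"hand":0},
  {"delta_pos":[0.15,-3.0,0],"dr":[0,0,0],"hand":0},
  {"delta_pos":[0.15,-3.0,0],"dr":[0,0,0],"hand":0},
])

```text
clock: 4.53
tcp_pos: [0.5602, -0.1059, 0.1991]
orientation: [[-1.0, 0.013, -0.003], [0.013, 1.0, 0.001], [0.003, 0.001, -1.0]]
ft_force: [0.4, 0.1, -0.8]
grip_width: 0.0137
grasp_force: 30.0
```

Call:
drive_tool([
  {"delta_pos":[0.1,-3.0,0],"dr":[0,0,0],"hand":0},
  {"delta_pos":[0.1,-3.0,0],"dr":[0,0,0],"hand":0},
  {"delta_pos":[0.1,-3.0,0],"dr":[0,0,0],"hand":0},
  {"delta_pos":[0.1,-3.0,0],"dr":[0,0,0],"hand":0},
  {"delta_pos":[0.07,-3.13,0],"dr":[0,0,0],"hand":0},
  {"delta_pos":[0,0,0],"dr":[0,0,4.9],"hand":0},
  {"delta_pos":[0,0,0],"dr":[0,0,4.9],"hand":0},
  {"delta_pos":[0,0,0],"dr":[0,0,0],"hand":0},
])

```text
clock: 5.2
tcp_pos: [0.5536, -0.2563, 0.1988]
orientation: [[-0.982, 0.188, -0.003], [0.188, 0.982, 0.002], [0.003, 0.001, -1.0]]
ft_force: [-0.3, -1.1, -1.3]
grip_width: 0.0138
grasp_force: 30.0
```

Call:
drive_tool([
  {"delta_pos":[0,0,2.0],"dr":[0,0,0],"hand":0},
  {"delta_pos":[0,0,1.0],"dr":[0,0,0],"hand":0},
  {"delta_pos":[0,0,0],"dr":[0,0,0],"hand":0},
  {"delta_pos":[0,0,0],"dr":[0,0,0],"hand":0},
])

```text
clock: 5.53
tcp_pos: [0.5541, -0.2553, 0.1696]
orientation: [[-0.983, 0.182, -0.002], [0.182, 0.983, 0.001], [0.003, 0.001, -1.0]]
ft_force: [-0.2, -0.0, -0.1]
grip_width: 0.0138
grasp_force: 30.0
```

Run:
```python
from rig import ctrl
import cv2,pickle
from h import *
c1=pickle.load(open('side1.pkl','rb'));print('blade bottom mid at lift',pt(c1,272.4,250.4,.1454),'tcp .5757 .1252')
o=[]
for n in('top','side'):
    c=ctrl.read_camera(n);pickle.dump(c,open(n+'2.pkl','wb'));o.append(c)
t,s=o[0]['color'],o[1]['color']
cv2.imwrite('pics/c3.png',np.hstack([crop(s,310,120,80,100,5),crop(t,418,195,80,100,5)]))
print(ctrl.read_state()['tcp_pos'])
```

```text
blade bottom mid at lift [0.57486886 0.13115055 0.1454    ] tcp .5757 .1252
[ 0.55486463 -0.25587197  0.17120663]
```

View pics/c3.png

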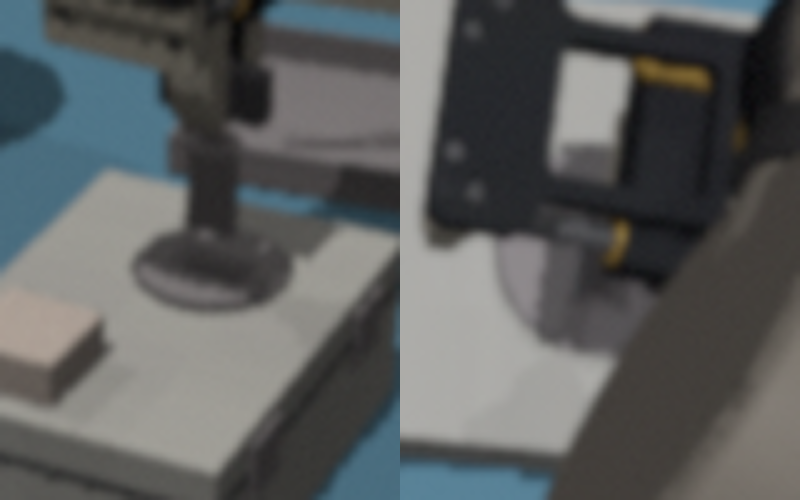

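The blade hangs over the disc: its bottom is at about (352,166) in the side view and the slot at (352,172), as expected for roughly 20 mm above. I'll descend, watching the force.

Call:
drive_tool([
  {"delta_pos":[0,0,1.0],"dr":[0,0,0],"hand":0},
  {"delta_pos":[0,0,0.7],"dr":[0,0,0],"hand":0},
  {"delta_pos":[0,0,0.3],"dr":[0,0,0],"hand":0},
  {"delta_pos":[0,0,0.3],"dr":[0,0,0],"hand":0},
  {"delta_pos":[0,0,0.3],"dr":[0,0,0],"hand":0},
  {"delta_pos":[0,0,0],"dr":[0,0,0],"hand":0},
])

```text
clock: 6.13
tcp_pos: [0.5543, -0.2558, 0.144]
orientation: [[-0.983, 0.183, -0.001], [0.183, 0.983, 0.0], [0.001, 0.0, -1.0]]
ft_force: [-0.4, -0.2, -0.7]
grip_width: 0.0137
grasp_force: 30.0
```

Call:
drive_tool([
  {"delta_pos":[0,0,0.4],"dr":[0,0,0],"hand":0},
  {"delta_pos":[0,0,0.5],"dr":[0,0,0],"hand":0},
  {"delta_pos":[0,0,0.5],"dr":[0,0,0],"hand":0},
  {"delta_pos":[0,0,0.5],"dr":[0,0,0],"hand":0},
  {"delta_pos":[0,0,0.5],"dr":[0,0,0],"hand":0},
  {"delta_pos":[0,0,0.3],"dr":[0,0,0],"hand":0},
  {"delta_pos":[0,0,0.2],"dr":[0,0,0],"hand":0},
  {"delta_pos":[0,0,0],"dr":[0,0,0],"hand":0},
])

```text
clock: 6.8
tcp_pos: [0.5543, -0.2558, 0.1151]
orientation: [[-0.983, 0.183, -0.001], [0.183, 0.983, 0.0], [0.001, 0.0, -1.0]]
ft_force: [0.1, 0.3, -0.2]
grip_width: 0.0138
grasp_force: 30.0
```

Call:
drive_tool([
  {"delta_pos":[0,0,0.15],"dr":[0,0,0],"hand":0},
  {"delta_pos":[0,0,0.15],"dr":[0,0,0],"hand":0},
  {"delta_pos":[0,0,0.1],"dr":[0,0,0],"hand":0},
  {"delta_pos":[0,0,0],"dr":[0,0,0],"hand":0},
  {"delta_pos":[0,0,0],"dr":[0,0,0],"hand":0},
])

```text
clock: 7.22
tcp_pos: [0.5546, -0.256, 0.1118]
orientation: [[-0.983, 0.183, 0.0], [0.183, 0.983, -0.0], [-0.0, -0.0, -1.0]]
ft_force: [1.3, 0.4, -0.8]
grip_width: 0.0136
grasp_force: 30.0
```

Call:
drive_tool([
  {"delta_pos":[0,0,0.1],"dr":[0,0,0],"hand":0},
  {"delta_pos":[0,0,0.1],"dr":[0,0,0],"hand":0},
  {"delta_pos":[0,0,0],"dr":[0,0,0],"hand":0},
  {"delta_pos":[0,0,0],"dr":[0,0,0],"hand":0},
])

```text
clock: 7.55
tcp_pos: [0.5548, -0.2561, 0.1114]
orientation: [[-0.983, 0.183, 0.001], [0.183, 0.983, -0.001], [-0.001, -0.001, -1.0]]
ft_force: [-3.4, 1.9, 8.8]
grip_width: 0.0141
grasp_force: 30.0
```

Call:
drive_tool([
  {"delta_pos":[0,0,0],"dr":[0,0,4],"hand":0},
  {"delta_pos":[0,0,0],"dr":[0,0,5],"hand":0},
  {"delta_pos":[0,0,0],"dr":[0,0,5],"hand":0},
  {"delta_pos":[0,0,0],"dr":[0,0,5],"hand":0},
  {"delta_pos":[0,0,0],"dr":[0,0,5],"hand":0},
  {"delta_pos":[0,0,0],"dr":[0,0,5],"hand":0},
  {"delta_pos":[0,0,0],"dr":[0,0,5],"hand":0},
  {"delta_pos":[0,0,0],"dr":[0,0,5],"hand":0},
])

```text
clock: 8.22
tcp_pos: [0.5549, -0.2572, 0.1115]
orientation: [[-0.646, 0.764, 0.002], [0.764, 0.646, -0.003], [-0.004, -0.001, -1.0]]
ft_force: [-2.6, -1.3, 7.1]
grip_width: 0.0138
grasp_force: 30.0
```

Run:
```python
from rig import ctrl
s=ctrl.read_state();print(s['moment'],s['ft_force'],s['orientation'][:,0],s['tcp_pos'])
import pickle
from h import *
t=pickle.load(open('top.pkl','rb'))
for a,b in(((372,280),(377,189)),((497,292),(500,199)) ):
    d=pt(t,*b,.09)-pt(t,*a,.09);print(np.degrees(np.arctan2(d[1],d[0])),np.linalg.norm(d))
for a,b in(((377,189),(500,199)),((367,280),(497,292))):
    d=pt(t,*a,.09)-pt(t,*b,.09);print(np.degrees(np.arctan2(-d[0],d[1])),np.linalg.norm(d))
```

```text
[-0.46739157  0.41012677  0.10992069] [-2.60749929 -1.27243189  7.1449106 ] [-0.64570655  0.76357749 -0.00353003] [ 0.55490418 -0.25722127  0.11148649]
-4.361407079746967 0.16095963132622923
-5.413582968122323 0.1632588929368228
-5.0898018376684995 0.2162052499743114
-5.498741289974545 0.2217650915787809
```

Call:
drive_tool([
  {"delta_pos":[0,0,0],"dr":[0,0,5],"hand":0},
  {"delta_pos":[0,0,0],"dr":[0,0,5],"hand":0},
  {"delta_pos":[0,0,0],"dr":[0,0,5],"hand":0},
  {"delta_pos":[0,0,0],"dr":[0,0,5],"hand":0},
  {"delta_pos":[0,0,0],"dr":[0,0,5],"hand":0},
  {"delta_pos":[0,0,0],"dr":[0,0,5],"hand":0},
  {"delta_pos":[0,0,0],"dr":[0,0,5],"hand":0},
  {"delta_pos":[0,0,0],"dr":[0,0,5],"hand":0},
])

```text
clock: 8.88
tcp_pos: [0.5545, -0.2575, 0.1115]
orientation: [[-0.004, 1.0, 0.001], [1.0, 0.004, -0.003], [-0.003, 0.001, -1.0]]
ft_force: [-4.7, -3.2, 8.3]
grip_width: 0.0142
grasp_force: 30.0
```

Call:
drive_tool([
  {"delta_pos":[0,0,0],"dr":[0,0,4],"hand":0},
  {"delta_pos":[0,0,0],"dr":[0,0,4],"hand":0},
  {"delta_pos":[0,0,0],"dr":[0,0,4],"hand":0},
  {"delta_pos":[0,0,0],"dr":[0,0,0],"hand":0},
])

```text
clock: 9.22
tcp_pos: [0.5543, -0.2575, 0.1115]
orientation: [[0.204, 0.979, 0.001], [0.979, -0.204, -0.003], [-0.003, 0.001, -1.0]]
ft_force: [-4.9, -3.3, 7.4]
grip_width: 0.0139
grasp_force: 30.0
```

```bash
cat > m.py <<'E'
from rig import ctrl
import numpy as np
s=ctrl.read_state();o=s['orientation'][:,0];print(s['moment'],s['ft_force'],np.degrees(np.arctan2(o[1],o[0])),s['tcp_pos'])
E
python3 m.py
```

```text
[-0.65156924  0.88201895  0.03438109] [-4.85939629 -3.27038532  7.36809732] 78.24321108319691 [ 0.55433791 -0.25752267  0.11147371]
```

Call:
drive_tool([
  {"delta_pos":[0,0,0],"dr":[0,0,3],"hand":0},
  {"delta_pos":[0,0,0],"dr":[0,0,3],"hand":0},
  {"delta_pos":[0,0,0],"dr":[0,0,0],"hand":0},
])

```text
clock: 9.47
tcp_pos: [0.5543, -0.2575, 0.1115]
orientation: [[0.304, 0.953, 0.001], [0.953, -0.304, -0.003], [-0.003, 0.001, -1.0]]
ft_force: [-5.2, -3.3, 8.9]
grip_width: 0.0139
grasp_force: 30.0
```

```bash
python3 m.py
```

```text
[-0.52791757  0.96749964  0.04796994] [-5.1508578  -3.32314018  8.90954275] 72.29740686869239 [ 0.55425099 -0.25751072  0.11145674]
```

Call:
drive_tool([
  {"delta_pos":[0,0,0],"dr":[0,0,3],"hand":0},
  {"delta_pos":[0,0,0],"dr":[0,0,2],"hand":0},
  {"delta_pos":[0,0,0],"dr":[0,0,0],"hand":0},
])

```text
clock: 9.72
tcp_pos: [0.5542, -0.2575, 0.1115]
orientation: [[0.385, 0.923, 0.0], [0.923, -0.385, -0.003], [-0.003, 0.001, -1.0]]
ft_force: [-4.8, -3.3, 9.4]
grip_width: 0.0135
grasp_force: 30.0
```

```bash
python3 m.py
```

```text
[-0.58395951  0.98997246  0.18132906] [-4.77960448 -3.25766276  9.39462212] 67.35504029361816 [ 0.554157   -0.25746304  0.11145503]
```

Call:
drive_tool([
  {"delta_pos":[0,0,0],"dr":[0,0,2],"hand":0},
  {"delta_pos":[0,0,0],"dr":[0,0,2],"hand":0},
  {"delta_pos":[0,0,0],"dr":[0,0,0],"hand":0},
])

```text
clock: 9.97
tcp_pos: [0.5543, -0.2572, 0.1114]
orientation: [[0.447, 0.894, 0.0], [0.894, -0.447, -0.003], [-0.002, 0.002, -1.0]]
ft_force: [-4.8, -2.6, 8.9]
grip_width: 0.0142
grasp_force: 30.8
```

```bash
python3 m.py
```

```text
[-0.38246844  0.80072841  0.66443504] [-4.84859777 -2.58786195  8.90853486] 63.42450642410982 [ 0.55432643 -0.25718588  0.11144455]
```

Call:
drive_tool([
  {"delta_pos":[0,0,0],"dr":[0,0,2],"hand":0},
  {"delta_pos":[0,0,0],"dr":[0,0,2],"hand":0},
  {"delta_pos":[0,0,0],"dr":[0,0,0],"hand":0},
])

```text
clock: 10.22
tcp_pos: [0.5545, -0.257, 0.1114]
orientation: [[0.508, 0.861, 0.001], [0.861, -0.508, -0.003], [-0.002, 0.002, -1.0]]
ft_force: [-4.2, -1.8, 8.6]
grip_width: 0.0149
grasp_force: 32.6
```

```bash
python3 m.py
```

```text
[-0.26894778  0.66207786  0.91546717] [-4.19121466 -1.84129831  8.61884775] 59.4509612949317 [ 0.5544964  -0.2569566   0.11143074]
```

The moment jumped from about 0.1 to 0.9 N m, so the plug is on its stop. I'll relieve the torque and release.

Call:
drive_tool([
  {"delta_pos":[0,0,0],"dr":[0,0,-3],"hand":0},
  {"delta_pos":[0,0,0],"dr":[0,0,-3],"hand":0},
  {"delta_pos":[0,0,0],"dr":[0,0,0],"hand":0},
  {"delta_pos":[0,0,0],"dr":[0,0,0],"hand":0.35},
  {"delta_pos":[0,0,0],"dr":[0,0,0],"hand":0.35},
  {"delta_pos":[0,0,0],"dr":[0,0,0],"hand":0.35},
  {"delta_pos":[0,0,0],"dr":[0,0,0],"hand":0.35},
])

```text
clock: 10.8
tcp_pos: [0.5545, -0.2559, 0.1095]
orientation: [[0.416, 0.91, -0.0], [0.91, -0.416, 0.0], [0.0, -0.0, -1.0]]
ft_force: [0.0, 0.3, 0.5]
grip_width: 0.031
grasp_force: 0.0
```

Call:
drive_tool([
  {"delta_pos":[0,0,-0.5],"dr":[0,0,0],"hand":0.35},
  {"delta_pos":[0,0,-2],"dr":[0,0,0],"hand":0.35},
  {"delta_pos":[0,0,-3],"dr":[0,0,0],"hand":0.35},
  {"delta_pos":[0,0,-3],"dr":[0,0,0],"hand":0.35},
  {"delta_pos":[0,0,-3],"dr":[0,0,0],"hand":0.35},
  {"delta_pos":[0,0,-2],"dr":[0,0,0],"hand":0.35},
  {"delta_pos":[0,0,0],"dr":[0,0,0],"hand":0.35},
])

```text
clock: 11.38
tcp_pos: [0.5563, -0.2569, 0.2505]
orientation: [[0.415, 0.91, 0.008], [0.91, -0.415, -0.005], [-0.001, 0.009, -1.0]]
ft_force: [-0.3, -0.8, 1.3]
grip_width: 0.0321
grasp_force: 0.0
```

Call:
drive_tool([
  {"delta_pos":[2.7,-1.2,0],"dr":[0,0,0],"hand":0.35},
  {"delta_pos":[2.7,-1.2,0],"dr":[0,0,0],"hand":0.35},
  {"delta_pos":[2.7,-1.2,0],"dr":[0,0,0],"hand":0.35},
  {"delta_pos":[2.7,-1.2,0],"dr":[0,0,0],"hand":0.35},
  {"delta_pos":[2.7,-1.2,0],"dr":[0,0,0],"hand":0.35},
  {"delta_pos":[2.7,-1.2,0],"dr":[0,0,0],"hand":0.35},
  {"delta_pos":[2.7,-1.2,0],"dr":[0,0,0],"hand":0.35},
  {"delta_pos":[0,0,0],"dr":[0,0,0],"hand":0.35},
])

```text
clock: 12.05
tcp_pos: [0.5561, -0.0442, 0.2444]
orientation: [[0.412, 0.911, -0.001], [0.911, -0.412, 0.002], [0.002, -0.002, -1.0]]
ft_force: [0.1, -0.4, -0.6]
grip_width: 0.032
grasp_force: 0.0
```

Run:
```python
from rig import ctrl
import cv2,pickle
from h import *
o=[ctrl.read_camera(n)for n in('top','side')]
pickle.dump(o,open('o3.pkl','wb'))
t,s=o[0]['color'],o[1]['color']
a=np.hstack([crop(t,418,210,80,60,5),crop(s,310,140,80,60,5)])
b=np.hstack([crop(t,100,190,200,150,2),crop(s,180,220,200,150,2)])
cv2.imwrite('pics/c4.png',np.vstack([a,b]))
```

```text
(no output)
```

View pics/c4.png

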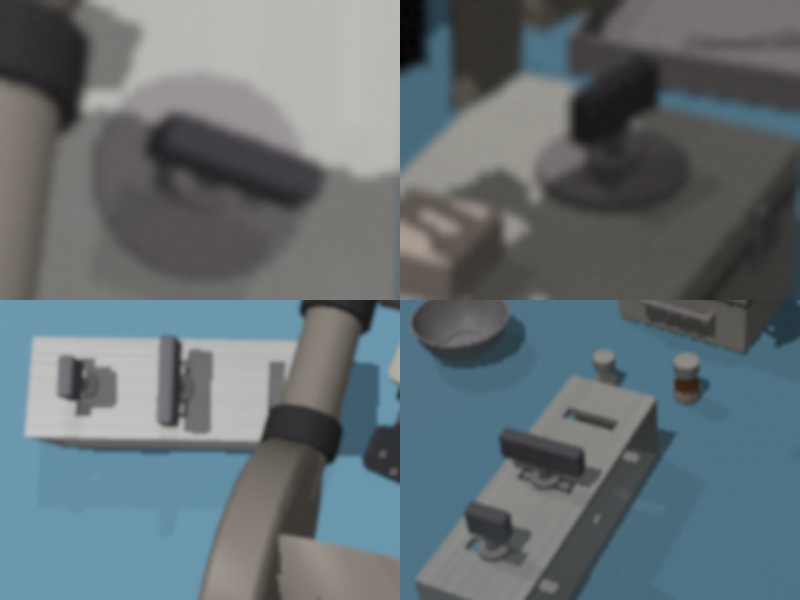

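The medium key stands upright with its collar on the plug, its handle turned by about a quarter turn (top view, around (242,160) in the crop). The pin and wide keys still hang in the rack.

```bash
python3 -c "
from rig import ctrl
print(ctrl.sign_off())"
```

```text
the job is handed in; nothing more can be done
None
```

The medium key is fully home in the lock, turned clockwise to the stop and left standing there; the other two keys still hang in the rack, and the job was handed in at about 12 s without a verdict being shown.

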